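# Flip open the clip caddy

## Robot

A 6-joint arm with a two-finger parallel gripper is mounted at the origin on the work surface. World frame = base frame: x ahead of the robot, y to its left, z up, the work surface at z = 0. Lengths are in m, angles in degrees, forces in N, time in s.
With the tool pointing down it reaches from about 0.35 to 0.875 m from the base axis. Payload 4.2 kg.
Tool frame: the origin (TCP) lies on the centre line of the jaws, within the pads' length; the fingertips stand 19 mm ahead of it and the grasp point (between the pads) is the TCP; x points along the fingers, y is the direction in which the jaws open and shut, and the axes are right-handed (so a half turn about x gives the same grasp; the last joint's range is limited). The gripper opens to 87 mm and grips with 3 to 60 N. Pads are 19 mm wide; open, the fingers measure 117 mm over their backs; the gripper's body (75 mm by 190 mm) begins 51 mm behind the grasp point.
Start: joints at [89.358, 22.042, 0.453, 0, -68.411, -14.817], TCP at [0.167, 0.602, 0.242] pointing down, gripper open.
Joint ranges: [-179.83, 179.83], [-69.29, 118.12], [-61.27, 80.66], [-181.25, 117.63], [-171.15, -9.14], [-177.46, 177.46]. Speed limits (degrees/s): [159.86, 159.86, 180, 180, 180, 180].

## Interface

Orientations are given as a 3x3 rotation matrix whose columns are the frame's x, y, z axes.
In Python, from station import * gives the robot as it stands.
- The arm moves only by the shell command python3 -m creep 'ROWS'. ROWS is JSON, a list of rows, each a list of 5 numbers: the opening, from 0 (shut) to 1 (fully open), then the shift along the world's x, y, z in mm, then the turn about the world's z in rad. In form: [[jaw, x, y, z, turn], ...]. A call has exactly 8 rows; each row is the pose to reach, as a shift and turn from the pose measured when the call began; what a row does not reach only later rows make up. A row lasts 1/10 s, in which the tool goes at most 50 mm and 8.59 degrees, less where a joint would pass 70% of its speed; a pose out of reach is approached as far as the arm can. A call with a gripper value outside its range is refused whole. The fingers move at their own pace and stop on an object; the grip force is fixed at half the most. Time passes only in rows, so rows that repeat a pose let the fingers close, or fill a call up. It gives the time, the measured TCP pose, the force and the opening at its end, in the units of the state.
- sense(): the state, without advancing time (a new reading comes with each control period).
- capture(name): name is "scene" or "top"; returns a dict with "image" (384x512x3 uint8, blue, green, red), "z_map" (384x512 float32, m along the optical axis (not along the pixel's ray), 0 where there is no reading), "mtx" (3x3 intrinsics, pixels), "k1" (the pictures are not rectified: a ray, as slopes to the right and down, at radius r is drawn at 1 + k1 r^2 times it, then the intrinsics apply), "eye" and "attitude" of the camera in the world. Camera axes: x right, y up, looking along -z (the intrinsics and any distortion apply to the point x, -y, -z); pixel columns grow to the right and rows downward; lengths in m; the calibration is good to about 2 mm. A picture is of the moment at which its call begins.
- finish_job(): hands the job in, once; it reports no verdict.
Trained networks look in a picture, given as the dict that the camera call returned (one of the last four; its "shot" number tells which), for a name from the list of things; names that differ only in an ending like _2 or _b are one class to them, and where a whole thing is asked for, a point or a joint stands for the part that bears it (a point fixed in the world has none). Each returns a list of dicts, best first, with "confidence" (0 to 1); they miss things now and then, are a little off and sometimes report something else, mostly with a low value. They report only what shows in the picture. A call takes as long as a camera call. They do not tell look-alikes from the thing itself.
- look_for(picture, thing): "box" ([left, top, right, bottom] in pixels, round what is visible of it).
- mark_of(picture, thing): "centre" ([column, row] in pixels: a listed point, or the origin of a listed thing).
The state is a dict: "time_s": time; "joints": joint angles; "joint_velocities": joint speeds; "effort": joint torques, N m; "tcp_pos": TCP position; "ee_rot": TCP orientation; "wrist_force": force on the tool from outside, world axes, zero at the start; "moment": the same for the moment, N m; "gripper_width": opening from 0.0 (shut) to 1.0 (fully open).
Only numpy, scipy, OpenCV 4.12 (cv2) and the standard library are available. Lean on these libraries where they do the work, as an engineer would, in place of code of your own. Each camera call takes 0.05 s, during which the arm holds its last target.

## Task

Open the blue clip caddy for the next packer, only by pushing gently with the fingertips: nothing is pinched between the fingers or lifted off the bench. First slide the amber jar sideways along the bench until it no longer stands in front of the blue caddy, still upright; then push the blue lid up by its yellow tab and over past upright, so that it stays fully open by itself. Leave the white caddy shut and everything else where it is.

Things in the scene. Friction and masses are not known exactly. Their poses are not given: they have to be found in the camera images.
- blue_caddy: blue plastic open-topped caddy screwed to the bench, 110 (x) by 150 (y) by 85 mm high, walls 4 mm. Origin: centre of its underside, on the bench. Its own -x side is the front, with the lid's yellow tab; the lid's hinge runs along its own y at the top of the +x (rear) side. It may be turned up to 0.25 rad either way, and stand to the left or the right of the robot's centre line.
- blue_lid (a joint): hinge angle of the blue lid, rad: 0 shut (level), 1.57 upright, 1.95 its open stop. Free hinge, no spring: the lid (110 by 154 by 6 mm, 130 to 210 g) falls shut when let go short of upright (about 1.55) and falls open to the stop beyond it. A lift of about 1 N at the tab raises it; a fingertip that follows an arc some 130 mm from the hinge line, under the tab, carries it round without jamming.
- blue_lid_tab (a point): middle of the front edge (underside) of the blue lid's yellow tab; moves with the lid. The tab is 60 mm wide (along y) and 6 mm thick, sticks out about 28 mm beyond the caddy's front and rises 25 degrees outwards, so with the lid shut this point is about 98 mm above the bench, with free space below it. Axes as the caddy's when shut.
- blue_lid_hinge (a point): middle of the blue lid's hinge line, 85.5 mm above the bench, at the top of the caddy's rear side, 55 mm behind its centre; the lid turns about the y axis through it.
- jar: loose closed amber jar with a white cap, 60 mm in diameter, 75 mm high, about 350 g (0.25 to 0.45 kg). Origin: centre of its underside. Stands upright on the bench in front of the blue caddy's tab, its centre about 140 to 160 mm from the caddy's centre. It no longer stands in front when its centre is about 105 mm (at least 95) to either side of the blue caddy's centre line, measured along the caddy's y; there is room for it on the side of the table's middle.
- white_caddy: the same caddy in white on the other side of the centre line, lid shut, with an equal yellow tab; screwed to the bench; leave it shut. Origin: centre of its underside.
- white_lid (a joint): hinge angle of the white lid, rad: 0 shut; must stay shut.
- tape: cardboard tape roll lying flat, 90 mm across, 30 mm high; bystander. Origin: centre of its underside.
- mug: white mug, 76 mm across, 85 mm high; bystander. Origin: centre of its underside.
- brush: wooden-handled flat brush lying behind the left caddy; bystander. Origin: on its underside.
- spray: closed green bottle, 60 mm across, 160 mm high, behind and between the caddies; bystander. Origin: centre of its underside.
- basket: small white slatted basket, 110 by 130 by 70 mm; bystander. Origin: centre of its underside.
- weight: brass weight, 44 mm across, 50 mm high; bystander. Origin: centre of its underside.
Things that resemble listed ones, but are neither listed nor needed, are in the scene too. Of the things like the jar, leave any that is turquoise; of the rest the larger one is meant.

How it is judged (in metres and radians):
On the way, in this order (a step that is already met when the one before it is completed fails the run):
1. the jar stands clear of the blue caddy's front, upright, the blue lid still shut ((y of jar in the frame of blue_caddy above 0.095 m or y of jar in the frame of blue_caddy below -0.095 m) and angle between jar's own z axis and vertical below 0.1 rad and linear speed of jar below 0.02 m/s and value of joint blue_lid below 0.1 rad), for 0.2 s.
2. the blue lid has gone over past upright (value of joint blue_lid above 1.7 rad), for 0.1 s.
At the end, for the whole second after the job is handed in: The blue lid rests by itself at its open stop (above 1.85 rad); the jar stands upright on the bench at rest, its centre at least 95 mm to one side of the blue caddy's centre line; the white lid is shut (value of joint blue_lid above 1.85 rad and velocity of joint blue_lid between -0.05 and 0.05 rad/s and (y of jar in the frame of blue_caddy above 0.095 m or y of jar in the frame of blue_caddy below -0.095 m) and angle between jar's own z axis and vertical below 0.1 rad and linear speed of jar below 0.02 m/s and height (world z) of jar between -0.01 and 0.01 m and value of joint white_lid below 0.05 rad); the robot touches nothing.
It fails at once if the jar is lifted off the bench (more than 15 mm) (height (world z) of jar above 0.015 m).
It fails at once if the jar is tipped over (angle between jar's own z axis and vertical above 0.6 rad).
It fails at once if the white lid is opened (more than 0.15 rad) (value of joint white_lid above 0.15 rad).
It fails at once if the jar or the blue lid is gripped or pressed hard (fingers on it with over 30 N) (contact force between the fingers and jar above 30 N or contact force between the fingers and blue_lid above 30 N).
It fails at once if another loose thing on the bench is moved more than 30 mm (distance of any of tape, mug, brush, spray, basket, weight from where it was at the start of the episode above 0.03 m).
It also fails if it takes over 64 s, if anything falls off the work surface, if the arm or the gripper's body presses on something with over 40 N, if the wrist force passes 120 N, or if a joint passes its speed limit or range.

## Working session

There is one attempt and no reset: what is moved stays moved. The work goes in short steps, Python scripts to look and compute and a shell command to move; the robot and the scene stay as the last step left them, time stands still between calls to the robot, and variables do not carry over. Pictures are saved under pics/ and viewed, and the job is handed in when it is done.

```bash
mkdir -p pics; ls
python3 - <<'E'
from station import *
import cv2,numpy as np
s=sense();print(s['time_s'],s['tcp_pos'],s['ee_rot'],s['gripper_width'],s['wrist_force'])
for n in ("scene","top"):
    p=capture(n);cv2.imwrite(f"pics/{n}0.png",p["image"]);print(n,p["shot"],p["eye"],p["attitude"],p["mtx"],p["k1"])
    for t in ("jar","blue_caddy","white_caddy","blue_lid_tab","blue_lid_hinge"):
        print(t,[(np.round(d["box"]),round(d["confidence"],2)) for d in look_for(p,t)],[(np.round(d["centre"],1),round(d["confidence"],2)) for d in mark_of(p,t)])
E
```

```text
pics
0.0 [0.16641384 0.60183178 0.24044068] [[-5.09179102e-04 -2.66738805e-01 -9.63768723e-01]
 [-2.19163986e-03 -9.63766235e-01  2.66739274e-01]
 [-9.99997469e-01  2.24805201e-03 -9.38657685e-05]] 0.9964398317947764 [-0.82878588 -1.34341139  0.17039765]
scene 1 [1.06955164 0.58851606 1.01775404] [[-0.75602369 -0.50915056  0.41133184]
 [ 0.6542938  -0.57048056  0.49643887]
 [-0.01810531  0.64445142  0.76443088]] [[355.73130891   0.         252.3162841 ]
 [  0.         355.73130891 190.32043413]
 [  0.           0.           1.        ]] -0.026346244259033782
jar [(array([332., 227., 354., 257.]), 0.83), (array([303., 200., 326., 226.]), 0.7), (array([329., 187., 338., 207.]), 0.59), (array([185., 105., 208., 132.]), 0.3)] [(array([342.8, 248.2]), 0.91), (array([312.8, 216.6]), 0.71), (array([331.5, 201.6]), 0.62)]
blue_caddy [(array([259., 210., 322., 274.]), 0.76), (array([221., 252., 273., 302.]), 0.59)] [(array([286.2, 247.2]), 0.98)]
white_caddy [(array([190., 150., 247., 204.]), 0.95)] [(array([220.9, 184. ]), 0.56)]
blue_lid_tab [(array([262., 211., 320., 261.]), 0.8)] [(array(
[... 543 characters left out ...]
8439580957
jar [(array([199., 219., 216., 233.]), 0.85), (array([203., 247., 213., 261.]), 0.52), (array([159., 209., 181., 229.]), 0.5)] [(array([208.4, 226.2]), 0.83), (array([170.2, 220.3]), 0.69), (array([208.9, 255.1]), 0.56)]
blue_caddy [(array([171., 162., 229., 203.]), 0.85), (array([177., 161., 221., 201.]), 0.67)] [(array([197.1, 186.9]), 0.78)]
white_caddy [(array([280., 165., 338., 207.]), 0.7), (array([176., 162., 222., 205.]), 0.66)] [(array([305. , 188.2]), 0.85)]
blue_lid_tab [(array([174., 162., 225., 202.]), 0.82)] [(array([195.9, 202. ]), 0.57)]
blue_lid_hinge [(array([176., 164., 222., 201.]), 0.56), (array([199., 220., 216., 234.]), 0.19)] [(array([196. , 163.9]), 0.58)]
```

View pics/scene0.png

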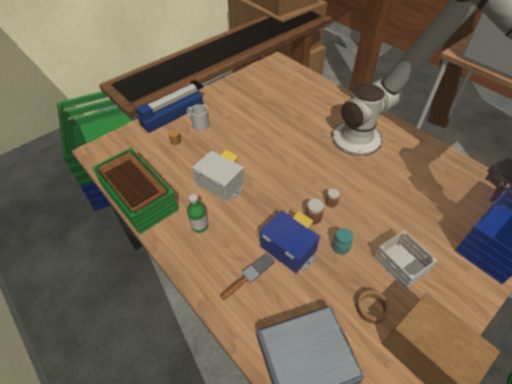

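View pics/top0.png

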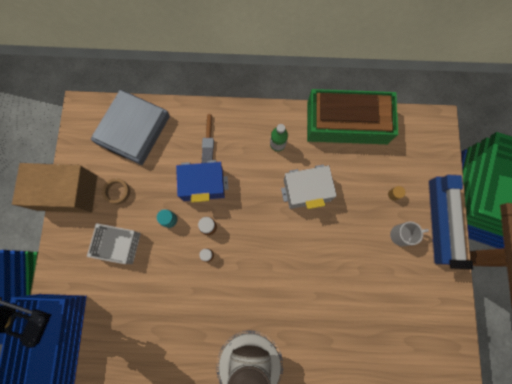

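```bash
cat > h.py <<'E'
from station import *
import cv2,numpy as np
def cloud(p):
    z=p["z_map"];h,w=z.shape;M=p["mtx"]
    v,u=np.mgrid[0:h,0:w].astype(float)
    x=(u-M[0,2])/M[0,0];y=(v-M[1,2])/M[1,1]
    a,b=x.copy(),y.copy()
    for _ in range(8):
        f=1+p["k1"]*(a*a+b*b);a,b=x/f,y/f
    C=np.stack([a*z,-b*z,-z],-1)
    W=C@np.array(p["attitude"]).T+np.array(p["eye"])
    W[z==0]=np.nan
    return W
def proj(p,X):
    C=(np.atleast_2d(X)-p["eye"])@np.array(p["attitude"])
    a=C[:,0]/-C[:,2];b=-C[:,1]/-C[:,2];f=1+p["k1"]*(a*a+b*b)
    M=p["mtx"];return np.c_[M[0,0]*a*f+M[0,2],M[1,1]*b*f+M[1,2]]
def ray(p,px,zw):
    M=p["mtx"];x=(px[0]-M[0,2])/M[0,0];y=(px[1]-M[1,2])/M[1,1];a,b=x,y
    for _ in range(8):
        f=1+p["k1"]*(a*a+b*b);a,b=x/f,y/f
    d=np.array(p["attitude"])@np.array([a,-b,-1]);e=np.array(p["eye"])
    return e+d*(zw-e[2])/d[2]
E
python3 - <<'E'
from h import *
for n in ("top","scene"):
    p=capture(n);W=cloud(p);I=p["image"]
    hsv=cv2.cvtColor(I,cv2.COLOR_BGR2HSV)
    np.savez(f"{n}.npz",W=W,I=I)
    z=W[...,2]
    def stats(name,m):
        P=W[m]; print(n,name,len(P),"med",np.round(np.nanmedian(P,0),4),"lo",np.round(np.nanpercentile(P,2,0),3),"hi",np.round(np.nanpercentile(P,98,0),3))
    print("bench", np.nanmedian(z[(abs(z)<.03)]))
    reg=(W[...,0]>0.2)&(W[...,0]<0.9)&(abs(W[...,1])<.5)
    H,S,V=[hsv[...,i] for i in range(3)]
    stats("blue",reg&(H>105)&(H<130)&(S>120)&(z>.07)&(z<.11))
    stats("blueYel",reg&(H>18)&(H<32)&(S>150)&(z>.07)&(W[...,1]>0))
    stats("whYel",reg&(H>18)&(H<32)&(S>150)&(z>.07)&(W[...,1]<0))
    m=reg&(H>105)&(H<130)&(S>120)&(z>.082)&(z<.11)
    P=W[m][:,:2].astype(np.float32); print(cv2.minAreaRect(P))
    m=reg&(W[...,1]>0)&(W[...,0]<.55)&(z>.035)
    k,l,st,c=cv2.connectedComponentsWithStats(m.astype(np.uint8))
    for i in range(1,k):
        if st[i,4]>15:
            Q=W[l==i]; zt=np.nanpercentile(Q[:,2],95); T=Q[Q[:,2]>zt-.008]
            print(n,i,st[i,4],c[i],"ztop",zt,"topcentre",(T.min(0)+T.max(0))/2,"ext",np.round(T.max(0)-T.min(0),3), "col", np.median(I[l==i],0))
    for t in ("tape","mug","brush","spray","basket","weight","white_caddy","blue_caddy","jar"):
        print(t,[(np.round(ray(p,d["centre"],0),3)[:2],round(d["confidence"],2)) for d in mark_of(p,t)])
    s=cv2.resize(I[140:290,130:380] if n=="top" else I[140:300,170:370],None,fx=3.2,fy=3.2,interpolation=cv2.INTER_CUBIC)
    cv2.imwrite(f"pics/{n}z.png",s)
E
```

```text
bench -0.0026417569272327857
top blue 1340 med [0.5969 0.1919 0.0888] lo [0.542 0.119 0.083] hi [0.65  0.264 0.093]
top blueYel 119 med [0.5297 0.1847 0.097 ] lo [0.518 0.157 0.09 ] hi [0.545 0.213 0.103]
top whYel 118 med [ 0.527  -0.1966  0.0965] lo [ 0.512 -0.226  0.089] hi [ 0.54  -0.169  0.104]
((0.5973140001296997, 0.19143055379390717), (0.10726232081651688, 0.15134771168231964), 6.777144432067871)
top 1 260 [194.85769231 195.87307692] ztop 0.1007636156894008 topcentre [0.5328225  0.1924247  0.09781601] ext [0.031 0.073 0.01 ] col [ 66.5 119.  137.5]
top 3 262 [165.72900763 217.21374046] ztop 0.07486894449469343 topcentre [0.46658703 0.30255318 0.07420205] ext [0.051 0.051 0.014] col [126. 128.  47.]
top 4 245 [206.79591837 224.91836735] ztop 0.07527037568584123 topcentre [0.4453544  0.16303623 0.07272335] ext [0.05  0.051 0.01 ] col [157. 163. 167.]
top 5 260 [125.44230769 246.28846154] ztop 0.06929917914333213 topcentre [0.37027317 0.44938859 0.06835394] ext [0.122 0.101 0.014] col [110.  119.5 129.5]
top 6 128 [205.5703125 254.0703125] ztop 0.058125765266745635 topcentre [0.
[... 1383 characters left out ...]
4 topcentre [0.46795994 0.30628874 0.07481712] ext [0.053 0.052 0.01 ] col [112.5 124.5  78. ]
scene 5 591 [398.78003384 250.22165821] ztop 0.07187211890956147 topcentre [0.37133036 0.45121808 0.06953382] ext [0.121 0.097 0.011] col [106. 118. 127.]
tape [(array([0.552, 0.494]), 0.79)]
mug [(array([ 0.458, -0.511]), 0.73), (array([0.566, 0.488]), 0.65)]
brush [(array([0.76 , 0.178]), 0.83)]
spray [(array([ 0.772, -0.081]), 0.56)]
basket [(array([0.371, 0.477]), 0.88)]
weight [(array([ 0.594, -0.498]), 0.49)]
white_caddy [(array([ 0.597, -0.174]), 0.66)]
blue_caddy [(array([0.605, 0.193]), 0.63), (array([0.559, 0.491]), 0.21)]
jar [(array([0.444, 0.156]), 0.92), (array([0.343, 0.16 ]), 0.57)]
```

```bash
python3 -m creep '[[0,30,-35,0,0.04],[0,60,-70,0,0.08],[0,90,-105,0,0.12],[0,120,-140,0,0.16],[0,150,-175,0,0.2],[0,180,-210,0,0.25],[0,210,-255,0,0.3],[0,240,-300,0,0.35]]'
```

```text
time_s: 2.9
tcp_pos: [0.4029, 0.3076, 0.2418]
ee_rot: [[0.0, 0.083, -0.997], [0.0, -0.997, -0.083], [-1.0, -0.0, -0.001]]
wrist_force: [1.0, 2.0, 0.5]
gripper_width: 0.361
```

View pics/topz.png

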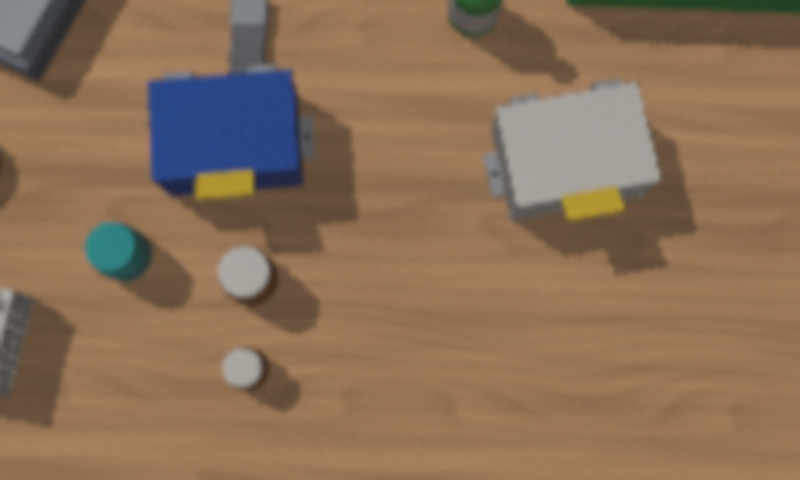

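View pics/scenez.png

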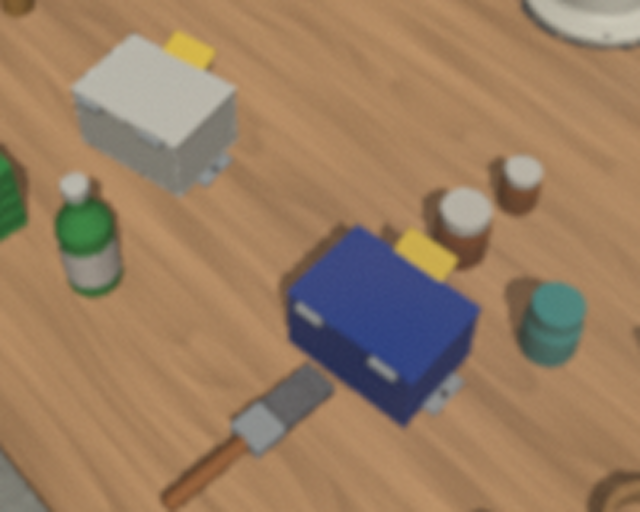

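```bash
python3 -m creep '[[0,20,-45,0,0.035],[0,35,-86,0,0.035],[0,35,-86,-40,0.035],[0,35,-86,-80,0.035],[0,35,-86,-120,0.035],[0,35,-86,-150,0.035],[0,35,-86,-170,0.035],[0,35,-86,-170,0.035]]'
python3 - <<'E'
from h import *
for n in("top","scene"):
    p=capture(n);I=p["image"]
    s=cv2.resize(I[140:290,130:380] if n=="top" else I[140:300,250:410],None,fx=3.2,fy=3.2,interpolation=cv2.INTER_CUBIC);cv2.imwrite(f"pics/{n}1.png",s)
E
```

```text
time_s: 3.7
tcp_pos: [0.4364, 0.2201, 0.0693]
ee_rot: [[-0.004, 0.117, -0.993], [-0.004, -0.993, -0.117], [-1.0, 0.003, 0.005]]
wrist_force: [-0.1, -0.7, 0.4]
gripper_width: 0.003
```

View pics/top1.png

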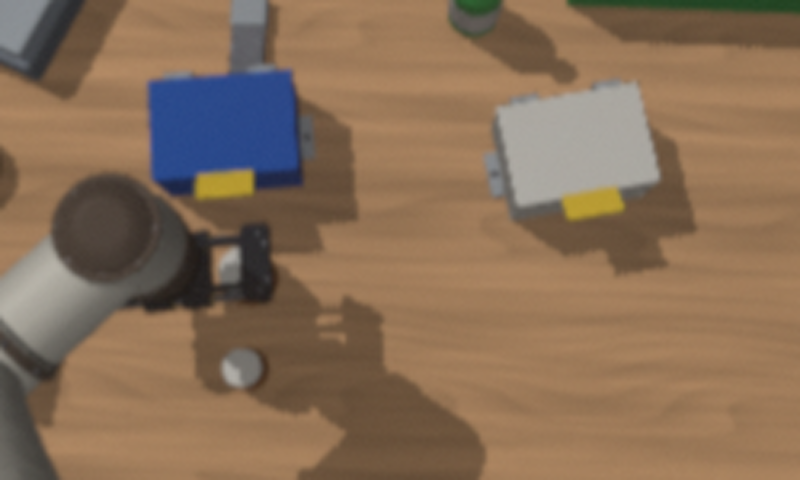

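View pics/scene1.png

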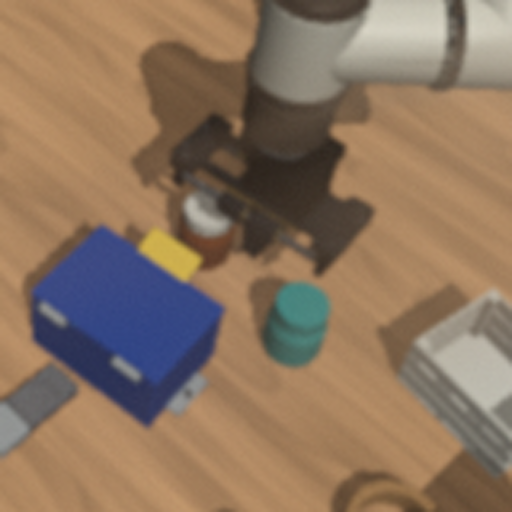

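```bash
python3 -m creep '[[0,2,0,-12,0],[0,2,0,-25,0],[0,2.5,-4,-25,0],[0,3,-8,-25,0],[0,3.5,-12,-25,0],[0,4,-17,-25,0],[0,4.5,-22,-25,0],[0,5.5,-30,-25,0]]'
python3 - <<'E'
from h import *
for n in("top","scene"):
    p=capture(n);I=p["image"];W=cloud(p)
    s=cv2.resize(I[140:290,130:380] if n=="top" else I[140:300,250:410],None,fx=3.2,fy=3.2,interpolation=cv2.INTER_CUBIC);cv2.imwrite(f"pics/{n}2.png",s)
    print([(np.round(ray(p,d["centre"],0),3)[:2],round(d["confidence"],2)) for d in mark_of(p,"jar")])
E
```

```text
time_s: 4.6
tcp_pos: [0.4457, 0.1936, 0.0487]
ee_rot: [[0.006, 0.119, -0.993], [0.005, -0.993, -0.119], [-1.0, -0.004, -0.006]]
wrist_force: [-1.4, 4.5, 5.5]
gripper_width: 0.002
[(array([0.351, 0.163]), 0.68), (array([0.448, 0.152]), 0.59)]
[(array([0.463, 0.298]), 0.59), (array([0.452, 0.155]), 0.46)]
```

View pics/scene2.png

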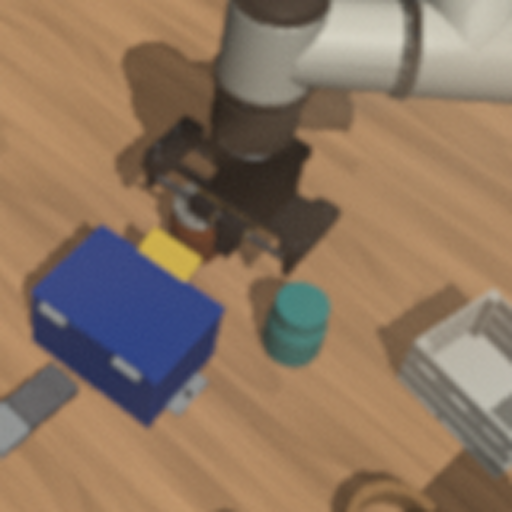

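Run:
```python
from h import *
for i in range(3):
    s=sense();print(s["time_s"],s["tcp_pos"],s["wrist_force"],s["moment"]);capture("top")
```

```text
4.8 [0.44466171 0.19255788 0.04800951] [-0.26499253  3.27116223  4.19488551] [0.78402785 0.0857519  0.00082215]
4.85 [0.44459274 0.19262216 0.04793513] [-0.13141397  3.41175177  3.56395617] [ 0.83110632  0.10186871 -0.02404649]
4.9 [0.44456363 0.19268011 0.04786664] [-0.40847819  3.34758987  5.09123849] [0.94558958 0.0633748  0.01004638]
```

```bash
python3 -m creep '[[0,0,0,3,0],[0,0,0,6,0],[0,0,0,9,0],[0,0,0,9,0],[0,0,0,9,0],[0,0,0,9,0],[0,0,0,9,0],[0,0,0,9,0]]'
python3 - <<'E'
from h import *
p=capture("scene");I=p["image"]
s=cv2.resize(I[190:240,290:360],None,fx=11,fy=11,interpolation=cv2.INTER_CUBIC);cv2.imwrite("pics/s3.png",s)
print(sense()["wrist_force"],sense()["tcp_pos"])
E
```

```text
time_s: 5.75
tcp_pos: [0.4444, 0.1926, 0.0567]
ee_rot: [[0.002, 0.119, -0.993], [0.001, -0.993, -0.119], [-1.0, -0.001, -0.002]]
wrist_force: [-0.4, 0.6, -0.9]
gripper_width: 0.003
[ 0.1059958   1.08691809 -0.81524447] [0.44439159 0.19262639 0.05666697]
```

View pics/s3.png

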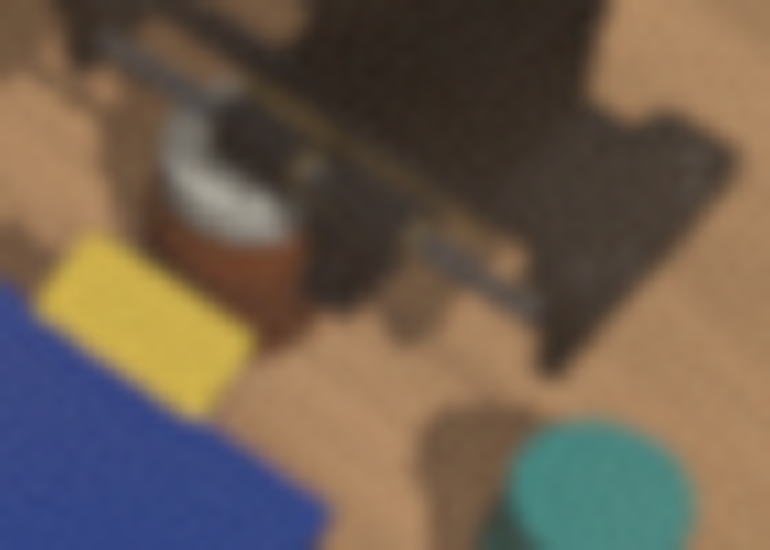

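```bash
python3 -m creep '[[0,0.5,-4,-1,0],[0,1,-8,-1,0],[0,1.5,-13,-1,0],[0,2,-18,-1,0],[0,3,-24,-1,0],[0,3.5,-30,-1,0],[0,4,-36,-1,0],[0,4.5,-40,-1,0]]'
python3 - <<'E'
from h import *
for n in("top","scene"):
    p=capture(n);I=p["image"];W=cloud(p)
    s=cv2.resize(I[140:290,130:380] if n=="top" else I[140:300,250:410],None,fx=3.2,fy=3.2,interpolation=cv2.INTER_CUBIC);cv2.imwrite(f"pics/{n}4.png",s)
    print([(np.round(ray(p,d["centre"],0),3)[:2],round(d["confidence"],2)) for d in mark_of(p,"jar")])
print(sense()["wrist_force"],sense()["tcp_pos"])
E
```

```text
time_s: 6.6
tcp_pos: [0.4492, 0.1522, 0.0559]
ee_rot: [[0.003, 0.119, -0.993], [0.002, -0.993, -0.119], [-1.0, -0.002, -0.003]]
wrist_force: [-0.2, 3.7, 3.7]
gripper_width: 0.006
[(array([0.451, 0.105]), 0.53), (array([0.354, 0.15 ]), 0.52), (array([0.463, 0.295]), 0.49)]
[(array([0.464, 0.303]), 0.85), (array([ 0.587, -0.181]), 0.74), (array([0.588, 0.186]), 0.7), (array([0.458, 0.115]), 0.66), (array([0.342, 0.152]), 0.48)]
[0.22598852 1.87449604 0.92421079] [0.44862313 0.15202785 0.05549885]
```

View pics/scene4.png

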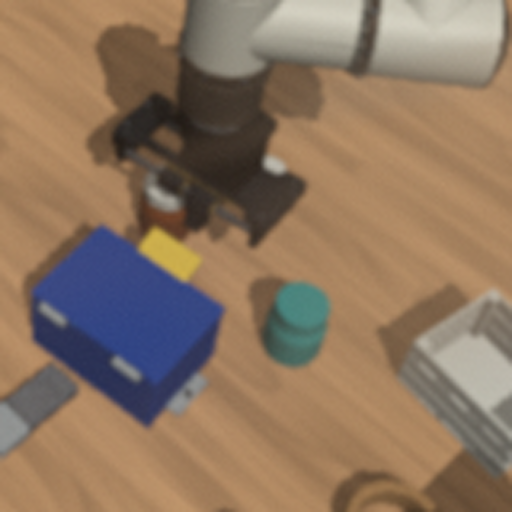

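View pics/top4.png

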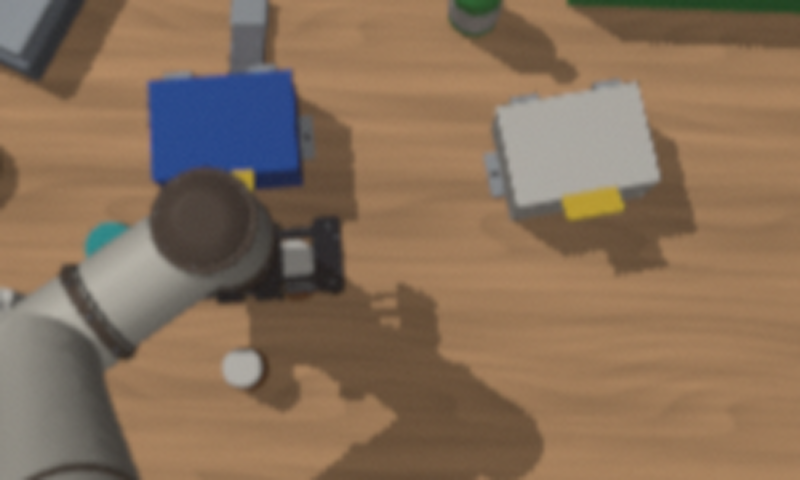

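```bash
python3 -m creep '[[0,0.5,-5,0.5,0],[0,1,-10,0.5,0],[0,2,-16,0.5,0],[0,2.5,-22,0.5,0],[0,3,-28,0.5,0],[0,4,-34,0.5,0],[0,4.5,-38,0.5,0],[0,5,-41,0.5,0]]'; python3 -m creep '[[0,0,0,0,0],[0,0,0,0,0],[0,-0.5,4,0,0],[0,-1,8,0,0],[0,-2,12,2,0],[0,-3,20,20,0],[0,-3,20,60,0],[0,-3,20,100,0]]'
python3 - <<'E'
from h import *
for n in("top","scene"):
    p=capture(n);I=p["image"];W=cloud(p)
    s=cv2.resize(I[140:290,130:380] if n=="top" else I[140:300,250:410],None,fx=3.2,fy=3.2,interpolation=cv2.INTER_CUBIC);cv2.imwrite(f"pics/{n}5.png",s)
    for d in mark_of(p,"jar"):
        q=ray(p,d["centre"],0)[:2];r=q-[.5994,.194];print(np.round(q,3),round(d["confidence"],2),"ownxy",np.round([r@[.993,.118],r@[-.118,.993]],4))
print(sense()["wrist_force"],sense()["tcp_pos"])
E
```

```text
time_s: 7.6
tcp_pos: [0.4535, 0.1105, 0.0559]
ee_rot: [[0.001, 0.118, -0.993], [0.0, -0.993, -0.118], [-1.0, -0.0, -0.001]]
wrist_force: [-0.3, 4.4, 1.5]
gripper_width: 0.002
time_s: 8.4
tcp_pos: [0.4496, 0.1304, 0.1565]
ee_rot: [[-0.001, 0.119, -0.993], [-0.002, -0.993, -0.119], [-1.0, 0.001, 0.002]]
wrist_force: [0.9, 0.2, 0.9]
gripper_width: 0.01
[0.354 0.15 ] 0.63 ownxy [-0.2485 -0.0144]
[0.462 0.069] 0.47 ownxy [-0.1514 -0.1079]
[0.462 0.303] 0.85 ownxy [-0.1238  0.1243]
[ 0.03594735  0.16883175 -0.06968869] [0.45040023 0.13084026 0.15669884]
```

View pics/scene5.png

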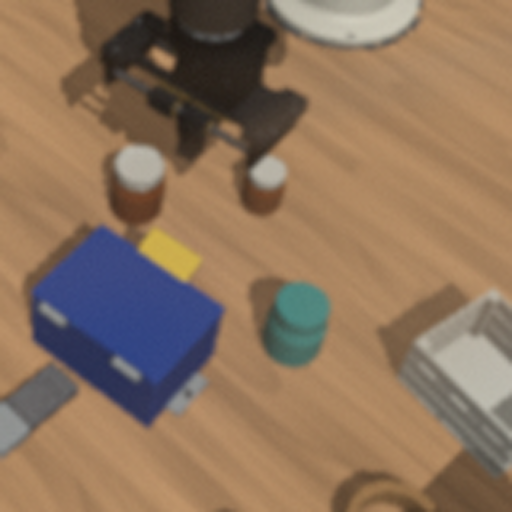

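View pics/top5.png

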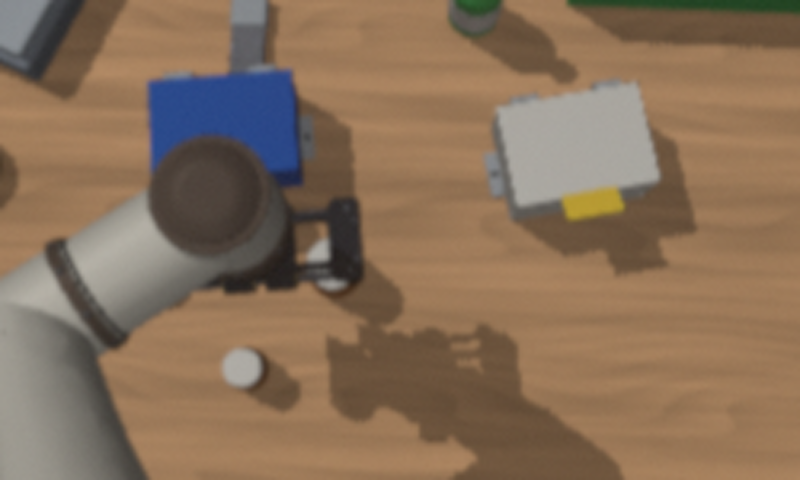

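```bash
python3 -m creep '[[0,10,12,0,0],[0,25,30,0,0],[0,41,50,0,0],[0,41,50,0,0],[0,41,50,-20,0],[0,41,50,-45,0],[0,41,50,-65,0],[0,41,50,-65,0]]'
python3 - <<'E'
from h import *
p=capture("scene");I=p["image"];W=cloud(p)
s=cv2.resize(I[150:290,250:410],None,fx=4,fy=4,interpolation=cv2.INTER_CUBIC);cv2.imwrite("pics/s6.png",s)
hsv=cv2.cvtColor(I,cv2.COLOR_BGR2HSV)
m=(W[...,2]>.068)&(W[...,2]<.085)&(abs(W[...,0]-.457)<.045)&(abs(W[...,1]-.068)<.045)&(hsv[...,1]<90)&(hsv[...,2]>110)
Q=W[m];c=(Q.min(0)+Q.max(0))/2;r=c[:2]-[.5994,.194];print(len(Q),c,np.ptp(Q,0),"own",r@[.993,.118],r@[-.118,.993])
s=sense();print(s["wrist_force"],s["tcp_pos"]);r=s["tcp_pos"][:2]-[.5994,.194];print("tool own",r@[.993,.118],r@[-.118,.993])
m=(hsv[...,0]>18)&(hsv[...,0]<32)&(hsv[...,1]>150)&(W[...,2]>.07)&(W[...,1]>0.1)&(W[...,0]>.5)
Q=W[m];print("tab",len(Q),Q.min(0),Q.max(0))
E
```

```text
time_s: 9.4
tcp_pos: [0.489, 0.1793, 0.0878]
ee_rot: [[-0.005, 0.117, -0.993], [-0.004, -0.993, -0.117], [-1.0, 0.003, 0.006]]
wrist_force: [-0.0, -0.0, 0.2]
gripper_width: 0.001
26 [0.45994768 0.08187183 0.0745098 ] [0.05151698 0.02527496 0.01147112] own -0.15170727951436844 -0.09488789469966616
[ 0.03375047 -0.96442349  0.70992542] [0.49032254 0.18011522 0.0896172 ]
tool own -0.10995232427531935 -0.0009164451416787205
tab 138 [0.51790657 0.15631725 0.09050044] [0.54624522 0.21350778 0.10642918]
```

View pics/s6.png

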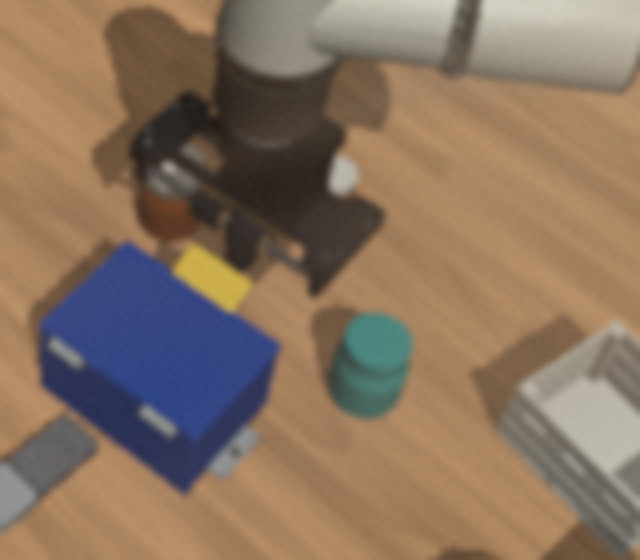

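Run:
```python
from h import *
p=capture("scene")
I=cv2.imread("pics/scene5.png");crop=cv2.cvtColor(I,cv2.COLOR_BGR2HSV)
m=((crop[...,1]<60)&(crop[...,2]>120)).astype(np.uint8);k,l,st,c=cv2.connectedComponentsWithStats(m)
for i in range(1,k):
    if st[i,4]>300: print(st[i],c[i])
def f(u,v,z):
    q=ray(p,(u/3.2+250-.35,v/3.2+140-.35),z);r=q[:2]-[.5994,.194];print(np.round(q,3),r@[.993,.118],r@[-.118,.993])
f(138,160,.075)   # cap top centre by eye
f(136,205,.0)     # base
```

```text
[ 271    0  151   47 5315] [349.78720602  19.17215428]
[ 114  145   50   46 1766] [139.32559456 166.52491506]
[250 155  36  33 856] [268.34579439 172.30490654]
[ 414  290   98  151 7731] [475.19285991 356.09610658]
[408 352  36  38 368] [424.62771739 368.57608696]
[165 371  43  44 666] [187.14414414 394.2972973 ]
[400 375  66  73 361] [432.05263158 409.43490305]
[  0 404  30  53 975] [ 10.41025641 429.48307692]
[0.456 0.067 0.075] -0.15766086063520854 -0.10882868840089542
[0.456 0.072 0.   ] -0.15704566665861805 -0.10466363626216736
```

```bash
python3 -m creep '[[0,5,1,0,0],[0,10,2,0,0],[0,13,2,0,0],[0,15,2,0,0],[0,16,2.5,0,0],[0,17,2.5,0,0],[0,18,2.5,0,0],[0,18,2.5,0,0]]'
python3 - <<'E'
from h import *
for i in range(2):
    p=capture("scene");s=sense();print(s["wrist_force"],s["tcp_pos"])
r=s["tcp_pos"][:2]-[.5994,.194];print("tool own",r@[.993,.118],r@[-.118,.993])
E
```

```text
time_s: 10.3
tcp_pos: [0.5081, 0.183, 0.091]
ee_rot: [[-0.002, 0.118, -0.993], [-0.001, -0.993, -0.118], [-1.0, 0.0, 0.002]]
wrist_force: [-5.0, 0.4, 3.4]
gripper_width: 0.006
[-5.2639429   1.16430309  3.11788664] [0.5080734  0.18300148 0.09097412]
[-5.15583816  1.27548412  3.88347452] [0.50812621 0.18299499 0.09096121]
tool own -0.09193346313016725 -0.00015767196991844172
```

```bash
python3 -m creep '[[0,2.5,0.3,0,0],[0,3,0.4,3,0],[0,3.5,0.4,6,0],[0,4,0.5,9,0],[0,4.5,0.5,12,0],[0,5,0.6,15,0],[0,5.7,0.7,18,0],[0,5.7,0.7,18,0]]'
python3 - <<'E'
from h import *
p=capture("scene");I=p["image"];W=cloud(p)
s=cv2.resize(I[150:290,250:410],None,fx=4,fy=4,interpolation=cv2.INTER_CUBIC);cv2.imwrite("pics/s7.png",s)
s=sense();print(s["wrist_force"],s["tcp_pos"])
r=s["tcp_pos"][:2]-[.5994,.194];print("tool own",r@[.993,.118],r@[-.118,.993])
hsv=cv2.cvtColor(I,cv2.COLOR_BGR2HSV)
m=(hsv[...,0]>18)&(hsv[...,0]<32)&(hsv[...,1]>150)&(W[...,2]>.07)&(W[...,1]>0.1)&(W[...,0]>.5)
Q=W[m];print("tab",len(Q),Q.min(0),Q.max(0),np.median(Q,0))
E
```

```text
time_s: 11.2
tcp_pos: [0.511, 0.1832, 0.108]
ee_rot: [[-0.007, 0.118, -0.993], [-0.002, -0.993, -0.118], [-1.0, 0.001, 0.007]]
wrist_force: [-8.2, 2.5, 0.8]
gripper_width: 0.008
[-6.94314302  2.65505207  0.74962043] [0.51095309 0.18317738 0.10788176]
tool own -0.08910485252110983 -0.0003101309115538815
tab 139 [0.52173706 0.1576779  0.10610319] [0.54825731 0.21390659 0.12242446] [0.53486164 0.18631268 0.11355811]
```

View pics/s7.png

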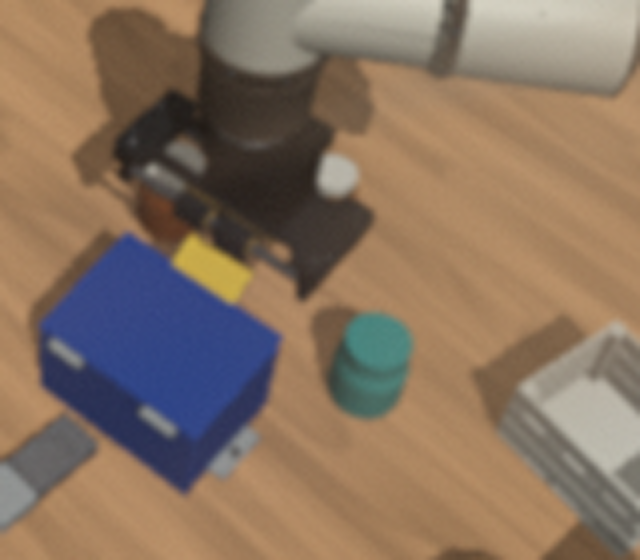

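```bash
python3 -m creep '[[0,3.2,0.4,5,0],[0,4.6,0.5,10,0],[0,6.2,0.7,15,0],[0,8,0.9,20,0],[0,10,1.2,25,0],[0,12.2,1.4,30,0],[0,14.7,1.7,35,0],[0,14.7,1.7,35,0]]'
cat > chk.py <<'E'
from h import *
import sys
p=capture("scene");I=p["image"];W=cloud(p)
s=cv2.resize(I[130:290,250:410],None,fx=3.5,fy=3.5,interpolation=cv2.INTER_CUBIC);cv2.imwrite(f"pics/{sys.argv[1]}.png",s)
s=sense();print(s["wrist_force"],s["tcp_pos"])
r=s["tcp_pos"][:2]-[.5994,.194];print("tool own",r@[.993,.118],r@[-.118,.993])
hsv=cv2.cvtColor(I,cv2.COLOR_BGR2HSV)
m=(hsv[...,0]>18)&(hsv[...,0]<32)&(hsv[...,1]>150)&(W[...,2]>.07)&(W[...,1]>0.1)&(W[...,0]>.5)
Q=W[m]
if len(Q): print("tab",len(Q),Q.min(0),Q.max(0),np.median(Q,0))
E
python3 chk.py s8
```

```text
time_s: 12.05
tcp_pos: [0.5241, 0.1848, 0.143]
ee_rot: [[-0.011, 0.118, -0.993], [-0.003, -0.993, -0.117], [-1.0, 0.001, 0.011]]
wrist_force: [-6.2, 1.8, 2.8]
gripper_width: 0.004
[-6.67640638  1.30698315  1.94602229] [0.52390647 0.18475756 0.14272139]
tool own -0.07605568234065276 -0.0002695039407794972
tab 151 [0.53312816 0.15836512 0.13482931] [0.55668735 0.21618196 0.15628007] [0.54607219 0.18758286 0.1457479 ]
```

View pics/s8.png

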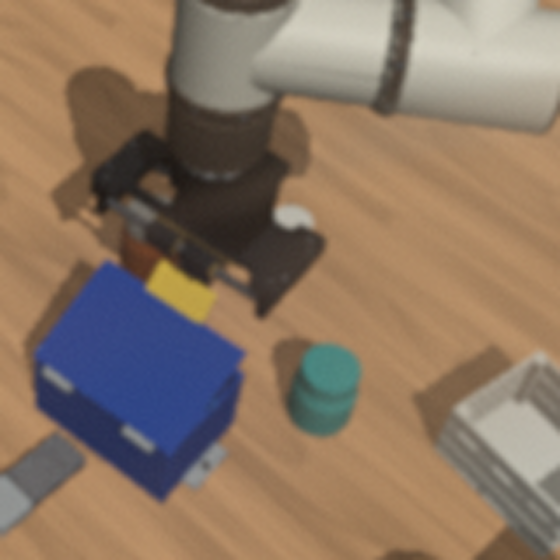

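```bash
python3 -m creep '[[0,6,0.7,7,0],[0,10.4,1.2,14,0],[0,15.4,1.8,21,0],[0,20.7,2.5,27,0],[0,26.4,3.1,33,0],[0,32.6,3.9,39,0],[0,38.9,4.6,44.5,0],[0,38.9,4.6,44.5,0]]'; python3 chk.py s9
```

```text
time_s: 12.9
tcp_pos: [0.5643, 0.1897, 0.188]
ee_rot: [[-0.008, 0.117, -0.993], [-0.002, -0.993, -0.117], [-1.0, 0.001, 0.008]]
wrist_force: [-1.6, 0.5, 0.1]
gripper_width: 0.004
[-1.19259122  0.05076625  0.91500622] [0.56354967 0.18947952 0.18727893]
tool own -0.036132798349475276 -0.0002585006288751059
tab 136 [0.57466195 0.16400772 0.17332453] [0.58990644 0.22041324 0.2015064 ] [0.58277079 0.19190061 0.18957807]
```

View pics/s9.png

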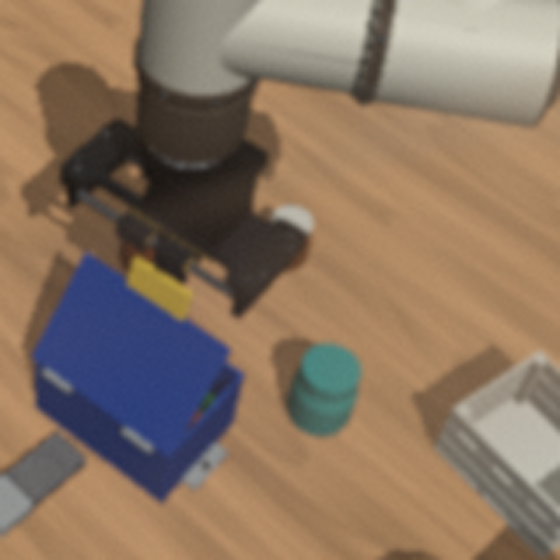

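```bash
python3 -m creep '[[0,6,0.7,4,0],[0,13,1.5,8,0],[0,20,2.4,12,0],[0,27,3.2,15,0],[0,34,4,17,0],[0,41,4.8,18,0],[0,48,5.7,18,0],[0,55,6.5,18,0]]'; python3 chk.py s10
```

```text
time_s: 13.75
tcp_pos: [0.6192, 0.1961, 0.2051]
ee_rot: [[-0.01, 0.117, -0.993], [-0.002, -0.993, -0.117], [-1.0, 0.001, 0.01]]
wrist_force: [0.1, -0.2, 0.4]
gripper_width: 0.006
[ 1.45049559  0.96819853 -1.02619135] [0.62016675 0.19619227 0.20488564]
tool own 0.020880074897865857 -0.00027354934125227226
tab 68 [0.62801863 0.1714035  0.20655247] [0.64561803 0.22755955 0.2234312 ] [0.64022967 0.20113127 0.21891681]
```

View pics/s10.png

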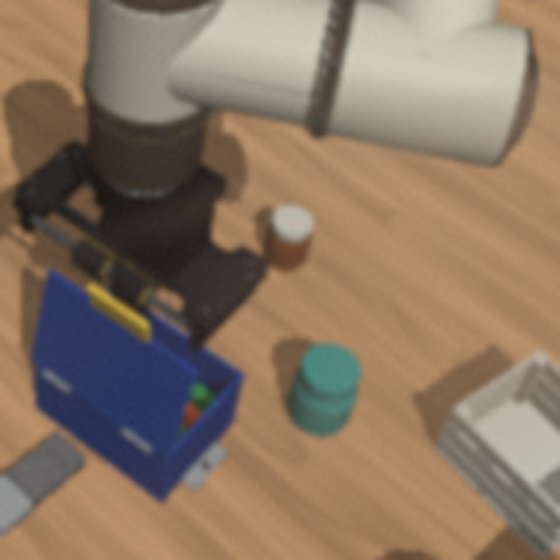

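```bash
python3 -m creep '[[0,6,0.7,0,0],[0,12,1.4,0,0],[0,18,2.1,0,0],[0,24,2.8,0,0],[0,30,3.5,0,0],[0,36,4.2,0,0],[0,42,4.9,0,0],[0,47,5.5,0,0]]'; python3 chk.py s11
```

```text
time_s: 14.6
tcp_pos: [0.6677, 0.2017, 0.2048]
ee_rot: [[-0.009, 0.117, -0.993], [-0.002, -0.993, -0.117], [-1.0, 0.001, 0.009]]
wrist_force: [0.4, -0.6, -0.4]
gripper_width: 0.009
[0.16392901 0.50445952 0.22441169] [0.66828236 0.20177226 0.20465033]
tool own 0.06931731488703698 -0.0004102657779655493
tab 89 [0.69444453 0.18044574 0.18969022] [0.7207104  0.23645327 0.21021357] [0.70986819 0.21030418 0.20214728]
```

View pics/s11.png

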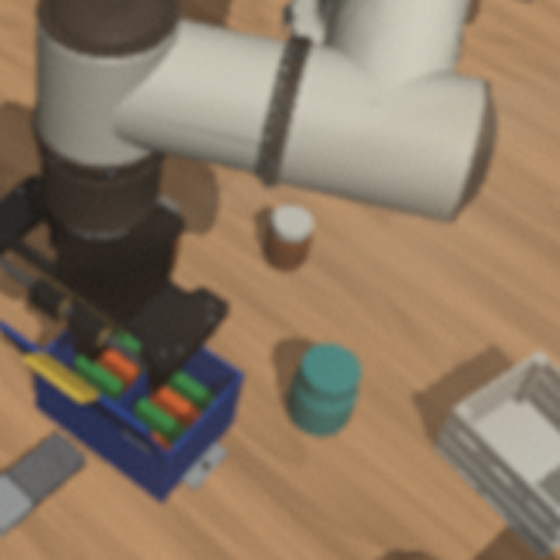

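```bash
python3 -m creep '[[0,-15,-2,0,0],[0,-40,-5,10,0],[0,-75,-9,30,0],[0,-110,-10,60,0],[0,-150,0,80,0],[0,-190,20,80,0],[0,-230,50,80,0],[0,-260,80,80,0]]'; python3 -m creep '[[0,-10,40,0,0],[0,-20,80,0,0],[0,-30,120,0,0],[0,-40,160,0,0],[0,-50,200,0,0],[0,-50,200,0,0],[0,-50,200,0,0],[0,-50,200,0,0]]'
python3 - <<'E'
from h import *
for n in("top","scene"):
    p=capture(n);I=p["image"];W=cloud(p);hsv=cv2.cvtColor(I,cv2.COLOR_BGR2HSV);H,S,V=[hsv[...,i] for i in range(3)]
    cv2.imwrite(f"pics/{n}9.png",I)
    ctr={"top":[.5973,.1914],"scene":[.6015,.1964]}[n]
    m=(W[...,2]>.066)&(W[...,2]<.085)&(abs(W[...,0]-.457)<.045)&(abs(W[...,1]-.068)<.045)
    Q=W[m];c=(Q.min(0)+Q.max(0))/2;r=c[:2]-ctr;print(n,"jar",c,np.ptp(Q,0),"own y",r@[-.118,.993])
    B=(H>105)&(H<130)&(S>110)&(W[...,2]>.1)&(W[...,1]>0)&(W[...,0]>.5)
    Q=W[B]; r=(Q[:,:2]-ctr)@[.993,.118]-.055; print("lid angle",len(Q), np.pi/2+np.median(np.arctan2(r,Q[:,2]-.0855)))
    Y=(H>18)&(H<32)&(S>150)&(W[...,2]>.07)&(W[...,1]<0)&(W[...,0]>.4)&(W[...,0]<.6);print("white tab",np.median(W[Y],0))
    for t in ("tape","mug","brush","spray","basket","weight"):
        print(t,[(np.round(ray(p,d["centre"],0),3)[:2],round(d["confidence"],2)) for d in mark_of(p,t)][:1])
print(sense()["wrist_force"],sense()["tcp_pos"])
E
```

```text
time_s: 15.45
tcp_pos: [0.4062, 0.2819, 0.2856]
ee_rot: [[-0.008, 0.116, -0.993], [-0.001, -0.993, -0.116], [-1.0, -0.0, 0.008]]
wrist_force: [0.6, 1.2, 0.4]
gripper_width: 0.004
time_s: 16.25
tcp_pos: [0.3564, 0.4811, 0.2857]
ee_rot: [[-0.008, 0.116, -0.993], [-0.001, -0.993, -0.116], [-1.0, 0.0, 0.008]]
wrist_force: [0.1, -1.0, 0.1]
gripper_width: 0.009
top jar [0.45895782 0.07026961 0.07248004] [0.05091587 0.05068094 0.01176487] own y -0.10395810260970972
lid angle 794 1.9977312946334111
white tab [ 0.52670508 -0.19649012  0.09676061]
tape [(array([0.546, 0.505]), 0.73)]
mug [(array([ 0.434, -0.518]), 0.89)]
brush [(array([0.781, 0.193]), 0.6)]
spray [(array([ 0.77 , -0.085]), 0.65)]
basket [(array([0.371, 0.482]), 0.55)]
weight [(array([0.669, 0.224]), 0.55)]
scene jar [0.45872915 0.07337797 0.07346971] [0.05188326 0.05072339 0.01335517] own y -0.10531391539914607
lid angle 46 1.9557920924972032
white tab [ 0.52784209 -0.19368712  0.09829686]
tape [(array([0.558, 0.493]), 0.76)]
mug [(array([ 0.454, -0.528]), 0.78)]
brush [(array([ 0.765, -0.066]), 0.7)]
spray [(array([ 0.771, -0.065]), 0.97)]
basket [(array([0.377, 0.484]), 0.66)]
weight [(array([ 0.593, -0.486]), 0.52)]
[-0.62243604  0.35854669  1.02559806] [0.35621871 0.481921   0.28557558]
```

View pics/top9.png

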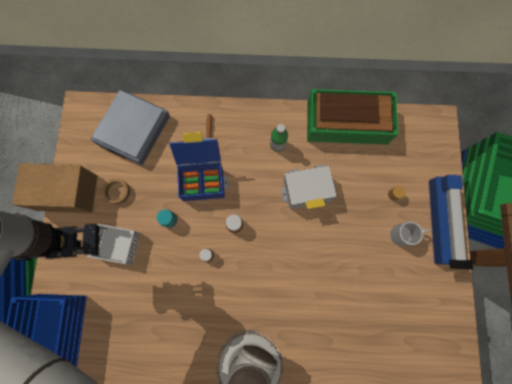

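View pics/scene9.png

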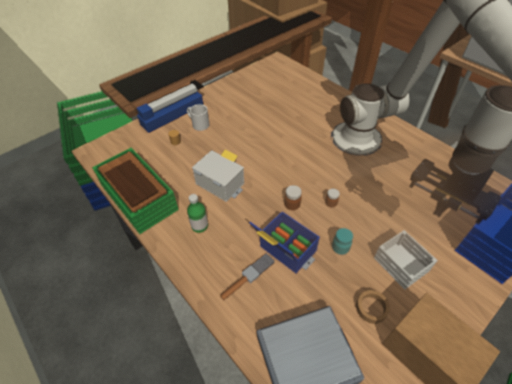

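```bash
python3 -c "
from station import *
print(finish_job())"
```

```text
the job is handed in; nothing more can be done
None
```

The blue caddy's lid is open, the amber jar is out of the way, and the job is handed in at about 16 s of the 64 s allowed; no verdict came back.

**Jar:** With the fingers shut, I slid the larger amber jar towards the table's middle. In the last pictures it stands upright, about 104–105 mm to the side of the blue caddy's centre line.

**Lid:** I raised the blue lid by pressing on the front edge of its yellow tab, following the arc about the hinge, until it fell open. The tool can only point down, so friction on that edge carried the tab up rather than a fingertip underneath it. The lid now measures 1.96–2.00 rad against its nominal 1.95 stop, which is within the measuring error.

**Forces:** The highest wrist force I read was about 9 N, though I only saw readings at the end of each move.

**Everything else:** The white lid's tab is within 1–2 mm of where it started. The tape, mug, brush, spray bottle, basket and weight look unmoved, and the arm is clear of everything.

**Checks that went wrong or disagreed:**
- **Jar cap:** On the first push, the upper part of the fingers appears to have pressed on the jar's cap with about 4–5 N. I raised the tool 9 mm and carried on.
- **Detectors:** In the last pictures two detections were wrong: the weight was marked on the blue lid in the top view, and the brush on the spray bottle in the scene view. The pictures and the other camera's reading show both where they started.
- **Jar position:** One reading taken while the gripper partly hid the jar gave 95 mm. The clear views before and after it gave 104–109 mm.

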